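# Set the unmarked step attenuator three clicks up from its stop

## Robot

A 6-joint arm with a two-finger parallel gripper is mounted at the origin on the work surface; the furniture and walls round the work are solid. World frame = base frame: x ahead of the robot, y to its left, z up, the work surface at z = 0. Lengths are in m, angles in rad, forces in N, time in s.
With the tool pointing down it reaches from about 0.35 to 0.85 m from the base axis. Payload 8.1 kg.
Tool frame: the origin (TCP) lies at the centre of the arm's flange, where the gripper is bolted on; the fingertips stand 186 mm ahead of it and the grasp point (between the pads) lies 167 mm ahead of it (robot.grasp_offset is the distance from the TCP to the grasp point, in m); z points along the fingers, y is the line along which they close (so a half turn about z gives the same grasp; the last joint's range is limited). The gripper opens to 93 mm and grips with 3 to 60 N. Pads are 15 mm wide; open, the fingers measure 128 mm over their backs; the gripper's body (75 mm by 188 mm) begins 65 mm behind the grasp point.
Start: joints at [-1.241, 0.13, 1.488, -0, 1.523, -0.085], TCP at [0.242, -0.549, 0.405] pointing down, gripper open.
Joint ranges: [-2.96, 2.96], [-0.89, 2.26], [0.02, 2.5], [-1.34, 4.48], [0, 2.73], [-2.66, 2.66]. Speed limits (rad/s): [2.39, 2.39, 2.79, 3.14, 3.14, 3.14].

## Interface

Orientations are given as a rotation vector (axis times angle).
In Python, from plant import robot gives the robot as it stands.
- The arm moves only by the tool drive_tool, never from a script. Its argument "moves" is one flat list of numbers, 7 for each row, row after row: the finger opening in mm, from 0 to 93, then the shift along the tool's x, y, z in mm, then the turn, a rotation vector about the tool's x, y, z in degrees. A call has 1 to 8 rows; each row shifts and turns the commanded pose from where the row before left it, along the tool's axes as they then stand; what a row does not reach is not made up. A row lasts 1/10 s, in which the tool goes at most 50 mm and 8.59 degrees, less where a joint would pass 70% of its speed; a pose out of reach is approached as far as the arm can. A call is refused whole if a number of a shift passes 50 or a number of a turn 8.59, either way. A call with a gripper value outside its range is refused whole. The fingers move at their own pace and stop on an object; "grip_force" is the grip in N (left out, the last holds). Time passes only in rows, so rows that do not move let the fingers close. It gives the time, the measured TCP pose, the force, the opening and the grip force at its end, in the units of the state.
- robot.read_state(): the state, without advancing time (a new reading comes with each control period).
- robot.read_camera(name): name is "scene" or "top" or "wrist"; returns a dict with "color" (480x640x3 uint8, red, green, blue), "depth" (480x640 float32, m along the optical axis (not along the pixel's ray), 0 where there is no reading), "mtx" (3x3 intrinsics, pixels), "R" (3x3) and "t" (3): a world point X has camera coordinates R X + t. Camera axes: x right, y down, z forward; pixel columns grow to the right and rows downward; lengths in m; the calibration is good to about 2 mm. The wrist camera is an equidistant fisheye: a pixel r from the principal point sees the ray r / f radians off the axis. A picture is of the moment at which its call begins.
- robot.close_job(): hands the job in; it is judged then, once.
The state is a dict: "t": time; "q": joint angles; "dq": joint speeds; "joint_torque": joint torques, N m; "tool_pos": TCP position; "orientation": TCP orientation; "force": force on the tool from outside, world axes, zero at the start; "wrist_torque": the same for the moment, N m; "opening": finger opening in m; "gripper_force": force on a finger pad.
Only numpy, scipy, OpenCV 4.12 (cv2) and the standard library are available. Lean on these libraries where they do the work, as an engineer would, in place of code of your own. Each camera call takes 0.05 s, during which the arm holds its last target. There are 200 camera calls.

## Task

The knob of the long step attenuator box (the one with a coaxial jack at each end) carries no scale. Turn it anticlockwise, seen from above, back to its end stop, then clockwise exactly three clicks from the stop, and let go of it. Leave the knob of the short square switch box alone.

Things in the scene. Friction and masses are not known exactly. Their poses are not given: they have to be found in the camera images.
- attenuator: Step attenuator: long grey box with an aluminium lid, 80 (x) by 130 (y) by 110 mm high, fixed to the bench, a brass coaxial jack sticking 15 mm out of each end (+y, -y); knob in the middle of the lid. Origin: centre of its underside; z up; y along its length. It and the switch box swap places; yaw up to 0.35 rad. A monitor 0.42 m tall stands between them and the robot: keep the arm high over it.
- attenuator_knob_grip (a point): On the axis of the attenuator's blank black knob, at the height to grip, 145 mm above the bench. The knob: a 44 mm round skirt (114 to 122 mm above the bench) carrying a grip bar 42 mm long, 14 mm wide, reaching 152 mm above the bench. The point turns with it: x along the bar, y across it (the 14 mm to pinch), z up. At the end stop the bar lies along the box's x, square to its length.
- attenuator_knob (a joint): Knob turn in rad: 0 at the anticlockwise end stop, growing clockwise seen from above, nine clicks in all. Clicks are 24 degrees (0.419 rad) apart, the stop being click 0; three clicks are 1.257 rad. A sprung detent (under 0.1 N m) draws the released knob to the nearest click. It starts at click 1, 2 or 3 (bar 24, 48 or 72 degrees clockwise of the box's x); one grasp is enough.
- selector_knob_end (a point): The bystander: end of the grip bar of the other knob, 20 mm from that knob's axis and 145 mm above the bench. That knob is just like the attenuator's, but it stands on a short square box, 80 by 80 by 110 mm, with a single coaxial jack. It must not be turned.

How it is judged:
By the outcome, as a careful person would: the job done as asked, in the order asked, and still so for the second after the job is handed in, with the robot touching nothing.
It also fails if it takes over 42 s, if anything falls off the work surface, if the arm or the gripper's body presses on something with over 40 N, if the wrist force passes 120 N, or if a joint passes its speed limit or range.

## Working session

There is one attempt and no reset: what is moved stays moved. The work goes in short steps, Python scripts to look and compute and a tool call to move; the robot and the scene stay as the last step left them, time stands still between calls to the robot, and variables do not carry over. Pictures are saved under pics/ and viewed, at most 10 in all, crops included, and the job is handed in when it is done.

Besides the shell and the picture viewer there is one more tool, called in YAML: its name, and indented under it one key for each argument. drive_tool: Moves the arm, as the interface text tells. Its arguments: {"type":"object","properties":{"moves":{"type":"array","items":{"type":"number"}},"grip_force":{"type":"number"}},"required":["moves"]}

```bash
mkdir -p pics; python3 - <<'E'
from plant import robot
import cv2,numpy as np
for n in ("top","scene"):
    c=robot.read_camera(n); np.savez(f"{n}.npz",**c); cv2.imwrite(f"pics/{n}.png",c["color"][:,:,::-1])
    print(n,c["mtx"].tolist(),(-c["R"].T@c["t"]).round(3),c["R"].round(3).tolist())
s=robot.read_state();print(s)
E
```

```text
top [[502.5612152708449, 0.0, 320.80014082966215], [0.0, 502.5612152708449, 241.10544227534382], [0.0, 0.0, 1.0]] [ 0.407 -0.14   0.97 ] [[0.018, -1.0, 0.017], [-0.993, -0.02, -0.115], [0.115, -0.015, -0.993]]
scene [[552.5303967590347, 0.0, 313.9550726036132], [0.0, 552.5303967590347, 243.76644099890592], [0.0, 0.0, 1.0]] [ 1.247 -0.156  0.561] [[0.066, 0.998, -0.022], [0.533, -0.054, -0.845], [-0.844, 0.044, -0.535]]
{'t': 0.1, 'q': array([-1.24140342e+00,  1.31094190e-01,  1.48914452e+00, -2.00294966e-07,
        1.52299489e+00, -8.54236796e-02]), 'dq': array([-0.00058969, -0.0030173 , -0.00363354, -0.00071538,  0.00054978,
       -0.00030545]), 'joint_torque': array([ 8.47935207e-04, -5.61340213e+01, -4.93094766e+01,  7.67559791e-02,
        2.91117484e-02, -7.31614500e-05]), 'tool_pos': array([ 0.24175668, -0.54892375,  0.40380118]), 'orientation': array([-3.07266787e+00, -6.46595294e-01,  3.13798239e-04]), 'force': array([-0.19345233,  0.33023738, -0.39902614]), 'wrist_torque': array([ 0.0534086 ,  0.00263318, -0.01971877]), 'gripper_force': 0.0, 'opening': 0.09283249775328198}
```

View pics/top.png

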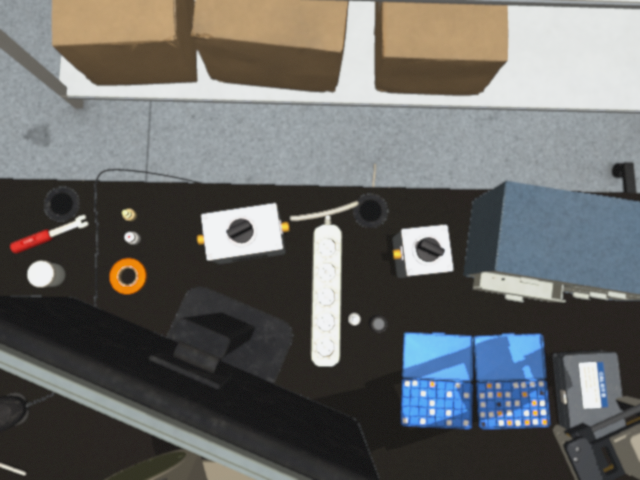

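View pics/scene.png

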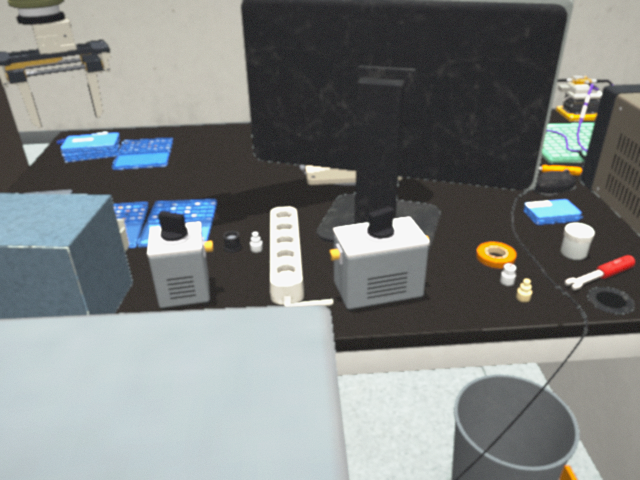

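The top view shows the attenuator (two jacks) at about (242,232) with its knob at (240,231). The square box is at (425,250), the monitor lies between the robot and the attenuator, and there is a shelf with cartons beyond the bench. Next I measure.

```bash
cat > h.py <<'E'
import numpy as np,cv2
def P(c,u,v,d=None):
    K=c["mtx"];d=c["depth"][int(round(v)),int(round(u))] if d is None else d
    return c["R"].T@(np.array([(u-K[0,2])/K[0,0]*d,(v-K[1,2])/K[1,1]*d,d])-c["t"])
def cloud(c):
    K=c["mtx"];v,u=np.mgrid[:480,:640];d=c["depth"]
    X=np.stack([(u-K[0,2])/K[0,0]*d,(v-K[1,2])/K[1,1]*d,d],-1)
    return (X-c["t"])@c["R"]
E
python3 - <<'E'
import numpy as np,cv2
from h import *
c=np.load("top.npz");W=cloud(c);z=W[...,2];ok=c["depth"]>0
def roi(u0,u1,v0,v1):
    m=np.zeros(ok.shape,bool);m[v0:v1,u0:u1]=1;return m&ok
for name,r in(("att",roi(190,300,190,275)),("sw",roi(385,465,215,285))):
    l=W[r&(z>.09)&(z<.165)][:,:2].astype(np.float32)
    m=r&(abs(z-.11)<.012)
    print(name,"lid z",np.median(z[m]),"lid rect",cv2.minAreaRect(W[m][:,:2].astype(np.float32)*1000))
    col=c["color"].max(-1)
    b=r&(z>.135)&(z<.165)
    p=W[b][:,:2]*1000;print("bar n",len(p),"z",np.median(z[b]) if len(p) else 0, cv2.minAreaRect(p.astype(np.float32)),p.mean(0))
    if len(p)>3:
        w,V=np.linalg.eigh(np.cov(p.T));print("bar dir deg",np.degrees(np.arctan2(V[1,1],V[0,1])),w**.5)
# shelf / monitor heights
for u,v in((130,90),(300,98),(450,60),(150,350),(300,420),(100,320),(350,460),(250,385),(520,230)):print((u,v),P(c,u,v).round(3))
m=ok&(z>.3);m[:, 380:]=0;m[:280]=0
p=W[m];print("monitor",p.min(0),p.max(0),cv2.minAreaRect(p[:,:2].astype(np.float32)))
m=ok&(z>.03);m[180:]=0
if m.any():p=W[m];print("shelf",p.min(0),p.max(0))
s=cv2.resize(c["color"][185:285,185:310,::-1],None,fx=6,fy=6,interpolation=cv2.INTER_CUBIC);cv2.imwrite("pics/crop.png",s)
E
```

```text
att lid z 0.11026576825263305 lid rect ((520.9046630859375, -15.828147888183594), (80.81339263916016, 132.75714111328125), 9.815608024597168)
bar n 252 z 0.15142766878538078 ((520.3430786132812, -15.324989318847656), (14.358746528625488, 41.256370544433594), 28.433320999145508) [519.64479013 -15.99109132]
bar dir deg 117.8864910243623 [ 4.35050017 11.98497175]
sw lid z 0.11027780044145724 lid rect ((494.6940612792969, -334.0364074707031), (80.0117416381836, 83.6174545288086), 7.1655683517456055)
bar n 254 z 0.15095310862642206 ((494.7729797363281, -335.1586608886719), (42.26262283325195, 14.486011505126953), 66.82843780517578) [ 494.16470852 -333.87272242]
bar dir deg 67.13635481327684 [ 4.28424623 12.20612054]
(130, 90) [ 1.082  0.476 -0.633]
(300, 98) [ 1.075 -0.086 -0.647]
(450, 60) [ 1.091 -0.519 -0.387]
(150, 350) [0.333 0.084 0.257]
(300, 420) [ 0.248 -0.127  0.282]
(100, 320) [0.37  0.177 0.203]
(350, 460) [ 0.225 -0.187  0.369]
(250, 385) [ 0.279 -0.05   0.205]
(520, 230) [ 0.525 -0.474  0.168]
monitor [ 0.1778233  -0.21900492  0.30000123] [0.40379512 0.26231094 0.42352029] ((0.2728586196899414, 0.02525751292705536), (0.5002367496490479, 0.20799130201339722), 83.62654113769531)
```

View pics/crop.png

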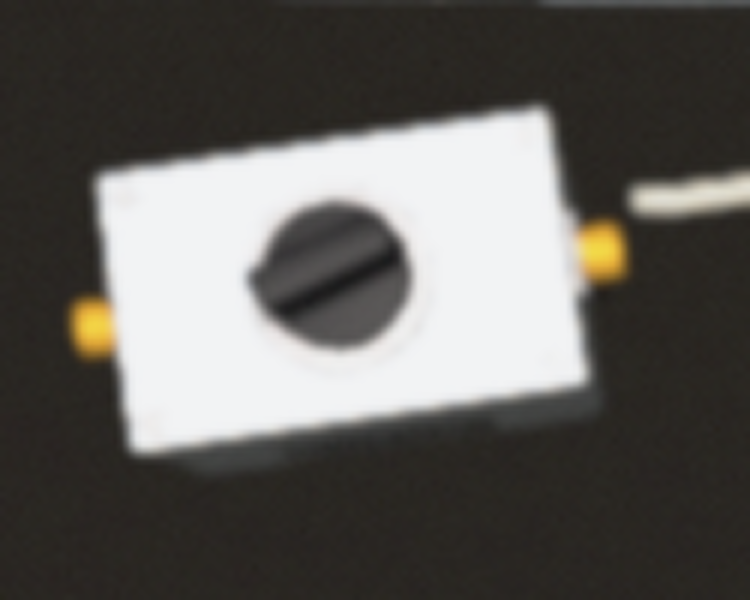

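The crop shows the lid's long axis tilted, with jacks at (95,325) and (600,250) and the bar running from (255,280) to (400,245).

The lid height (110 mm), lid size (81×133 mm), bar size (14×41 mm) and bar top (151 mm) all match the given values.

- Box yaw is +9.8° and the bar is at −62.1°, which is 72° clockwise of the box's x. That puts the knob at click 3.
- The axis is at about (0.5205, −0.0155).
- The plan is tool yaw 117.8° for the grasp, 189.8° at the stop, then back to 117.8°.

First I raise the arm, then go across.

drive_tool:
  moves: [93,0,0,-40,0,0,0,93,0,0,-40,0,0,0,93,0,0,-40,0,0,0,93,0,0,-40,0,0,0,93,31,-25,0,0,0,0,93,31,-25,0,0,0,0,93,31,-25,0,0,0,0,93,31,-25,0,0,0,0]

```text
t: 0.9
tool_pos: [0.3154, -0.4063, 0.5642]
orientation: [-3.074, -0.646, 0.0]
force: [0.3, -0.0, -0.4]
opening: 0.0928
gripper_force: 0.0
```

drive_tool:
  moves: [93,31,-25,0,0,0,0,93,31,-25,0,0,0,0,93,31,-25,0,0,0,0,93,31,-25,0,0,0,0,93,31,-25,0,0,0,0,93,31,-25,0,0,0,0,93,31,-25,0,0,0,0,93,31,-25,0,0,0,0]

```text
t: 1.7
tool_pos: [0.4618, -0.123, 0.5644]
orientation: [-3.074, -0.647, 0.001]
force: [0.8, 0.3, 0.0]
opening: 0.093
gripper_force: 0.0
```

drive_tool:
  moves: [93,31,-25,0,0,0,0,93,31,-25,0,0,0,0,93,31,-25,0,0,0,0,93,0,0,0,0,0,-7.83,93,0,0,0,0,0,-7.83,93,0,0,0,0,0,-7.83,93,0,0,0,0,0,-7.83,93,0,0,0,0,0,-7.83]

```text
t: 2.5
tool_pos: [0.5163, -0.0184, 0.5642]
orientation: [-2.674, -1.647, 0.001]
force: [0.4, -0.2, -0.6]
opening: 0.093
gripper_force: 0.0
```

drive_tool:
  moves: [93,0,0,0,0,0,-7.83,93,0,0,0,0,0,-7.83,93,0,0,0,0,0,-7.83,93,0,0,0,0,0,-7.83,93,0,0,0,0,0,-7.83,93,0,0,0,0,0,-7.83,93,0,0,0,0,0,-7.83,93,0,0,0,0,0,0]

```text
t: 3.3
tool_pos: [0.5163, -0.0185, 0.5643]
orientation: [-1.621, -2.69, 0.001]
force: [0.6, 0.6, 0.2]
opening: 0.0932
gripper_force: 0.0
```

drive_tool:
  moves: [93,0.5,5,0,0,0,0,93,0,0,30,0,0,0,93,0,0,30,0,0,0,93,0,0,30,0,0,0,93,0,0,30,0,0,0,93,0,0,30,0,0,0,93,0,0,0,0,0,0]

```text
t: 4.0
tool_pos: [0.5193, -0.0154, 0.4097]
orientation: [-1.625, -2.68, 0.005]
force: [-0.3, -0.4, -0.7]
opening: 0.0928
gripper_force: 0.0
```

```bash
python3 - <<'E'
from plant import robot
import cv2,numpy as np
a=robot.read_camera("wrist")["color"];b=robot.read_camera("scene")["color"]
im=np.hstack([cv2.resize(a,(400,300)),cv2.resize(b,(400,300))]);cv2.imwrite("pics/w1.png",im[:,:,::-1]);print(robot.read_state()["q"])
E
```

```text
[-1.28479960e-01 -8.86894576e-02  1.69181740e+00  5.21095633e-05
  1.53961133e+00 -6.10529111e-01]
```

View pics/w1.png

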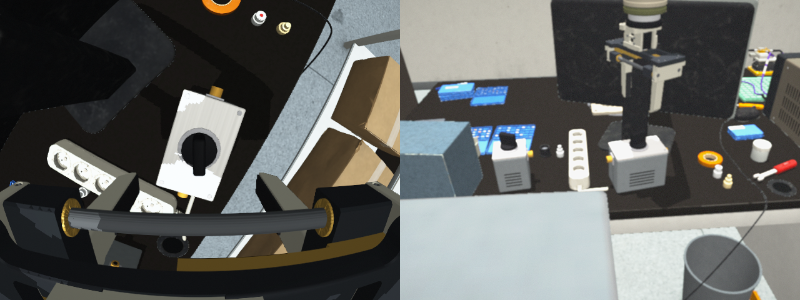

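The wrist view (left) shows the black knob at (200,152). Its bar runs across the closing line and sits midway between the fingers at about (110,190) and (280,190). The scene view shows the gripper above the attenuator, in front of the monitor and clear of it. I now descend the rest of the way.

drive_tool:
  moves: [93,0,0,0,0,0,0,93,0,0,0,0,0,0]

```text
t: 4.3
tool_pos: [0.521, -0.0158, 0.417]
orientation: [1.624, 2.686, 0.002]
force: [0.3, -0.3, 0.0]
opening: 0.093
gripper_force: 0.0
```

drive_tool:
  moves: [93,0,0,20,0,0,0,93,0,0,20,0,0,0,93,0,0,20,0,0,0,93,0,0,20,0,0,0,93,0,0,0,0,0,0]

```text
t: 4.8
tool_pos: [0.5198, -0.0157, 0.333]
orientation: [-1.623, -2.686, 0.002]
force: [0.1, -0.3, -0.3]
opening: 0.0932
gripper_force: 0.0
```

drive_tool:
  moves: [93,0,0,10,0,0,0,93,0,0,10,0,0,0,93,0,0,0,0,0,0,93,0,0,0,0,0,0,93,0,0,0,0,0,0]

```text
t: 5.3
tool_pos: [0.5207, -0.0158, 0.3154]
orientation: [1.624, 2.688, 0.001]
force: [-0.6, -0.7, -0.1]
opening: 0.0927
gripper_force: 0.0
```

drive_tool:
  moves: [0,0,0,0,0,0,0,0,0,0,0,0,0,0,0,0,0,0,0,0,0,0,0,0,0,0,0,0,0,0,0,0,0,0,0,0,0,0,0,0,0,0,0,0,0,0,0,0,0]
  grip_force: 25

```text
t: 6.0
tool_pos: [0.5205, -0.0157, 0.3147]
orientation: [-1.624, -2.689, -0.0]
force: [0.1, 0.1, 0.5]
opening: 0.0415
gripper_force: 0.0
```

```bash
python3 -c "
from plant import robot
s=robot.read_state();print(s['tool_pos'],s['orientation'],s['force'],s['wrist_torque'],s['opening'],s['gripper_force'],s['q'])"
```

```text
[ 0.52045683 -0.01574007  0.31472959] [-1.62447539e+00 -2.68894862e+00 -4.20734167e-05] [0.09904761 0.08009907 0.48648253] [ 0.02784115 -0.16785339  0.00326501] 0.04147380520119978 0.0 [-1.28737618e-01 -2.27526414e-02  1.81380404e+00  4.08551967e-05
  1.35056534e+00 -6.12640937e-01]
```

Still closing.

drive_tool:
  moves: [0,0,0,0,0,0,0,0,0,0,0,0,0,0,0,0,0,0,0,0,0,0,0,0,0,0,0,0,0,0,0,0,0,0,0,0,0,0,0,0,0,0,0,0,0,0,0,0,0]

```text
t: 6.7
tool_pos: [0.52, -0.016, 0.3147]
orientation: [-1.624, -2.688, 0.002]
force: [-5.4, -1.2, 2.9]
opening: 0.014
gripper_force: 25.0
```

```bash
python3 -c "
from plant import robot
s=robot.read_state();print(s['tool_pos'],s['orientation'],s['force'],s['wrist_torque'],s['opening'],s['gripper_force'],s['q'])"
```

```text
[ 0.520049   -0.01601179  0.31472049] [-1.62413903e+00 -2.68796266e+00  2.04290376e-03] [-5.37764652 -1.21890164  2.93897342] [-0.40899404  0.73902689 -0.01117889] 0.013997077672099591 24.996235370635986 [-1.29061371e-01 -2.30322529e-02  1.81409695e+00 -7.84584393e-04
  1.35201786e+00 -6.12643576e-01]
```

Gripped at 14 mm. Now I turn anticlockwise (−z in tool axes).

drive_tool:
  moves: [0,0,0,0,0,0,-6,0,0,0,0,0,0,-6,0,0,0,0,0,0,-6,0,0,0,0,0,0,-6,0,0,0,0,0,0,-6,0,0,0,0,0,0,-6,0,0,0,0,0,0,-6,0,0,0,0,0,0,-6]

```text
t: 7.5
tool_pos: [0.5202, -0.0158, 0.3148]
orientation: [-0.384, -3.117, 0.0]
force: [-2.7, -0.6, 2.6]
opening: 0.014
gripper_force: 25.0
```

drive_tool:
  moves: [0,0,0,0,0,0,-6,0,0,0,0,0,0,-6,0,0,0,0,0,0,-6,0,0,0,0,0,0,-3,0,0,0,0,0,0,0,0,0,0,0,0,0,0]

```text
t: 8.1
tool_pos: [0.5202, -0.0156, 0.3148]
orientation: [0.182, -3.135, -0.0]
force: [-5.2, 0.5, 3.3]
opening: 0.0134
gripper_force: 25.0
```

```bash
python3 -c "
from plant import robot
import numpy as np
s=robot.read_state();o=s['orientation'];print(2*np.degrees(np.arctan2(o[1],o[0])),s['tool_pos'],s['force'],s['wrist_torque'],s['opening'],s['gripper_force'],s['q'])"
```

```text
-173.36393712835215 [ 0.52021547 -0.01563092  0.31475729] [-5.16465793  0.53279067  3.29504874] [0.30221284 0.8459244  0.09649792] 0.013381770814419531 25.006071031093597 [-1.28625186e-01 -2.29790154e-02  1.81397434e+00  1.42753020e-04
  1.35153190e+00 -1.81527378e+00]
```

drive_tool:
  moves: [0,0,0,0,0,0,-2,0,0,0,0,0,0,-1,0,0,0,0,0,0,0,0,0,0,0,0,0,0]

```text
t: 8.5
tool_pos: [0.5202, -0.0156, 0.3147]
orientation: [0.264, -3.129, -0.001]
force: [-4.5, 1.2, 5.2]
opening: 0.014
gripper_force: 25.0
```

```bash
cat > st.py <<'E'
from plant import robot
import numpy as np
s=robot.read_state();o=s['orientation'];print((2*np.degrees(np.arctan2(o[1],o[0])))%360,s['tool_pos'],s['force'],s['wrist_torque'],s['opening'],s['gripper_force'],s['t'])
E
python3 st.py
```

```text
189.63182855468193 [ 0.5201972  -0.01563115  0.31471247] [-4.50579434  1.17887794  5.19683652] [2.81285936e-01 8.40886457e-01 4.18489024e-04] 0.014029126844489738 24.997831284999847 8.5
```

drive_tool:
  moves: [0,0,0,0,0,0,-1.5,0,0,0,0,0,0,-1.5,0,0,0,0,0,0,0,0,0,0,0,0,0,0]

```text
t: 8.9
tool_pos: [0.5203, -0.0156, 0.3147]
orientation: [0.345, -3.122, -0.001]
force: [-5.5, 2.0, 4.4]
opening: 0.0142
gripper_force: 25.4
```

```bash
python3 st.py
```

```text
192.61977328406638 [ 0.52031871 -0.01564265  0.31474371] [-5.45665216  2.03611303  4.35409939] [ 0.39816837  0.82766865 -0.4091942 ] 0.014226618778729222 25.415738224983215 8.9
```

The torque rises to −0.41 N m past 190°, so the knob is at its end stop. Now clockwise 74.8° to yaw 117.8°.

drive_tool:
  moves: [0,0,0,0,0,0,6,0,0,0,0,0,0,6,0,0,0,0,0,0,6,0,0,0,0,0,0,6,0,0,0,0,0,0,6,0,0,0,0,0,0,6,0,0,0,0,0,0,6,0,0,0,0,0,0,6]

```text
t: 9.7
tool_pos: [0.5203, -0.0159, 0.3147]
orientation: [-0.96, -2.991, 0.001]
force: [-5.7, -1.6, 4.7]
opening: 0.014
gripper_force: 25.0
```

drive_tool:
  moves: [0,0,0,0,0,0,6,0,0,0,0,0,0,6,0,0,0,0,0,0,6,0,0,0,0,0,0,6,0,0,0,0,0,0,2.8,0,0,0,0,0,0,0,0,0,0,0,0,0,0,0,0,0,0,0,0,0]

```text
t: 10.5
tool_pos: [0.5201, -0.0161, 0.3147]
orientation: [-1.622, -2.69, 0.002]
force: [-7.0, -1.8, 6.2]
opening: 0.0138
gripper_force: 25.0
```

```bash
python3 st.py
```

```text
117.83831501171491 [ 0.52011948 -0.01611334  0.31472602] [-6.95627326 -1.81581942  6.1549017 ] [-0.29955492  1.22245948  0.00612652] 0.013797091547985947 24.96797114610672 10.5
```

Yaw is 117.84° with zero torque about z, so the knob is seated on click 3. I release it and rise.

drive_tool:
  moves: [93,0,0,0,0,0,0,93,0,0,0,0,0,0,93,0,0,0,0,0,0,93,0,0,0,0,0,0,93,0,0,0,0,0,0,93,0,0,0,0,0,0,93,0,0,0,0,0,0,93,0,0,0,0,0,0]

```text
t: 11.3
tool_pos: [0.5205, -0.0158, 0.3148]
orientation: [1.62, 2.692, 0.0]
force: [-0.5, 0.5, 1.0]
opening: 0.0727
gripper_force: 0.0
```

drive_tool:
  moves: [93,0,0,-10,0,0,0,93,0,0,-20,0,0,0,93,0,0,-30,0,0,0,93,0,0,-40,0,0,0,93,0,0,-40,0,0,0,93,0,0,-40,0,0,0,93,0,0,-40,0,0,0,93,0,0,-20,0,0,0]

```text
t: 12.1
tool_pos: [0.52, -0.0157, 0.5602]
orientation: [1.617, 2.687, 0.004]
force: [-0.0, -0.3, -0.4]
opening: 0.093
gripper_force: 0.0
```

drive_tool:
  moves: [93,-10,-30,0,0,0,0,93,-20,-30,0,0,0,0,93,-30,-20,0,0,0,0,93,-30,-10,0,0,0,0,93,-30,0,0,0,0,0,93,-30,0,0,0,0,0,93,-20,0,0,0,0,0,93,0,0,0,0,0,0]

```text
t: 12.9
tool_pos: [0.5209, -0.21, 0.5545]
orientation: [-1.623, -2.689, 0.001]
force: [-0.7, -0.1, -0.3]
opening: 0.0929
gripper_force: 0.0
```

```bash
python3 st.py; python3 - <<'E'
from plant import robot
import cv2,numpy as np
from h import *
c=robot.read_camera("top");W=cloud(c);z=W[...,2]
for name,(x,y) in(("att",(.52,-.016)),("sw",(.495,-.334))):
    p=W[(c["depth"]>0)&(z>.135)&(z<.165)&(np.hypot(W[...,0]-x,W[...,1]-y)<.03)][:,:2]*1000
    if len(p)>5:
        w,V=np.linalg.eigh(np.cov(p.T));print(name,len(p),np.degrees(np.arctan2(V[1,1],V[0,1])),cv2.minAreaRect(p.astype(np.float32)))
    else: print(name,len(p))
cv2.imwrite("pics/end.png",c["color"][:,:,::-1])
E
```

```text
117.79636947242969 [ 0.52087261 -0.21004733  0.55451175] [-0.71079554 -0.07813789 -0.31836695] [-0.04353215 -0.1392314   0.03865173] 0.09291094484753236 0.0 12.9
att 0
sw 0
```

View pics/end.png

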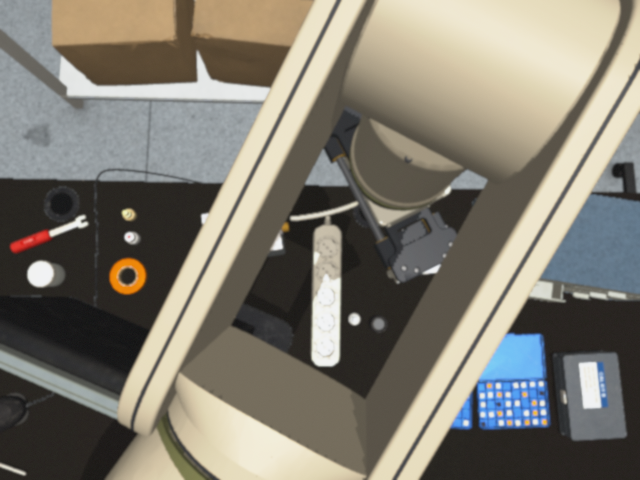

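The arm covers both boxes in the top view, with only a sliver of the attenuator visible at (205,218). I move further right, away from both.

drive_tool:
  moves: [93,-20,-28,0,0,0,0,93,-20,-28,0,0,0,0,93,-20,-28,0,0,0,0,93,-20,-28,0,0,0,0,93,-20,-28,0,0,0,0,93,-20,-28,0,0,0,0,93,-20,-28,0,0,0,0,93,0,0,0,0,0,0]

```text
t: 13.75
tool_pos: [0.4111, -0.4255, 0.5549]
orientation: [-1.624, -2.689, 0.002]
force: [-0.3, 0.4, -0.0]
opening: 0.0928
gripper_force: 0.0
```

```bash
python3 st.py; python3 - <<'E'
from plant import robot
import cv2,numpy as np
from h import *
c=robot.read_camera("top");W=cloud(c);z=W[...,2]
for name,(x,y) in(("att",(.52,-.016)),("sw",(.495,-.334))):
    p=W[(c["depth"]>0)&(z>.135)&(z<.165)&(np.hypot(W[...,0]-x,W[...,1]-y)<.03)][:,:2]*1000
    if len(p)>5:
        w,V=np.linalg.eigh(np.cov(p.T));print(name,len(p),np.degrees(np.arctan2(V[1,1],V[0,1])),cv2.minAreaRect(p.astype(np.float32)))
    else: print(name,len(p))
E
```

```text
117.74341990465607 [ 0.41105662 -0.42545657  0.55494833] [-0.28811292  0.41464901 -0.04767157] [-0.00485423 -0.07476244  0.00048731] 0.09283936210996464 0.0 13.75
att 254 117.8394471513295 ((520.3768310546875, -15.309452056884766), (14.303691864013672, 41.5518798828125), 28.390954971313477)
sw 253 66.91817994320752 ((494.8248291015625, -335.1376647949219), (41.867523193359375, 14.273128509521484), 66.87313079833984)
```

Attenuator bar is at 117.8° (three clicks), and the switch knob is unchanged.

```bash
python3 -c "
from plant import robot
print(robot.close_job())"
```

```text
the job is handed in; nothing more can be done
None
```

I turned the attenuator knob back to its end stop, then clockwise exactly three clicks (72°), and released it; the switch box knob was left untouched, and the job was handed in at about 14 s.

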